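# Let a tin out of the pantry dispenser

### The arm

A 7-joint arm with a two-finger parallel gripper is mounted at the origin on the work surface. World frame = base frame: x ahead of the robot, y to its left, z up, the work surface at z = 0. Lengths are in mm, angles in rad, forces in N, time in s.
With the tool pointing down it reaches from about 425 to 875 mm from the base axis. Payload 4.7 kg.
Tool frame: the origin (TCP) lies at the centre of the arm's flange, where the gripper is bolted on; the fingertips stand 182 mm ahead of it and the grasp point (between the pads) lies 164 mm ahead of it (r.nose_length is the distance from the TCP to the fingertips, in mm); z points along the fingers, x is the direction in which the jaws open and shut, and the axes are right-handed (so a half turn about z gives the same grasp; the last joint's range is limited). The gripper opens to 87 mm and grips with 3 to 60 N. Pads are 19 mm wide; open, the fingers measure 117 mm over their backs; the gripper's body (75 mm by 190 mm) begins 51 mm behind the grasp point.
Start: joints at [0.014, 0.321, -0.07, 1.45, 0.023, 1.371, -0.057], TCP at [650.005, -0.017, 404.787] pointing down, gripper open.
Joint ranges: [-2.86, 2.86], [-0.3, 2.09], [-1.38, 1.24], [0.06, 2.45], [-1.56, 4.7], [0.09, 2.05], [-2.69, 2.69]. Speed limits (rad/s): [2.57, 2.57, 3.14, 3.14, 3.14, 3.14, 3.14].

### API

Orientations are given as [roll, pitch, yaw] about the fixed x, y, z axes, in that order (R = Rz(yaw) Ry(pitch) Rx(roll)).
In Python, from cell import sensors, cams, r gives the robot as it stands.
- The arm moves only by the tool send_rows, never from a script. Its argument "targets" is text: rows parted by semicolons, each of 5 numbers parted by spaces: the shift along the tool's x, y, z in m, then the turn about the tool's z in degrees, then the finger opening in m, from 0 to 0.087. In form: dx dy dz twist grip; .... A call has 1 to 10 rows; each row is the pose to reach, as a shift and turn from the pose measured when the call began, along the tool's axes at that moment; what a row does not reach only later rows make up. A row lasts 1/8 s, in which the tool goes at most 62.5 mm and 10.7 degrees, less where a joint would pass 70% of its speed; a pose out of reach is approached as far as the arm can. A call with a gripper value outside its range is refused whole. The fingers move at their own pace and stop on an object; the grip force is fixed at half the most. Time passes only in rows, so rows that repeat a pose let the fingers close. It gives the time, the measured TCP pose, the force and the opening at its end, in the units of the state.
- sensors.get_obs(): the state, without advancing time (a new reading comes with each control period).
- cams.grab_frame(name): name is "scene" or "side" or "wrist"; returns the picture (384x512x3 uint8, red, green, blue); there is no depth.
- cams.calibration(name): a dict with "K" (3x3 intrinsics, pixels), "extrinsics" (4x4, takes a point from world to camera coordinates); the wrist camera has in their place "mount" (4x4, takes a point from camera to tool coordinates, whose origin is the TCP and whose axes are the tool frame's). Camera axes: x right, y down, z forward; pixel columns grow to the right and rows downward; lengths in mm; the calibration is good to about 2 mm. A picture is of the moment at which its call begins: read the wrist's pose just before it. calibration takes no time and is no camera call.
- r.hand_in(): hands the job in, once; it reports no verdict.
The state is a dict: "t": time; "qpos": joint angles; "qvel": joint speeds; "joint_torque": joint torques, N m; "tool_pos": TCP position; "tool_rot": TCP orientation; "wrist_force": force on the tool from outside, world axes, zero at the start; "wrist_torque": the same for the moment, N m; "opening": finger opening in mm.
Only numpy, scipy, OpenCV 4.12 (cv2) and the standard library are available. Lean on these libraries where they do the work, as an engineer would, in place of code of your own. Each camera call takes 0.05 s, during which the arm holds its last target. There are 200 camera calls.

### The job

Two small gravity dispensers stand on the kitchen worktop; one holds a short, fat food tin lying in its chute, the other a longer, slimmer glass jar. Let the tin out: with the fingertips, press the wooden paddle of the tin's dispenser right down so that its gate lifts, keep it down until the tin has rolled into the catch tray, then let the paddle come up so that the gate shuts again. Do not touch the tin or the jar with the robot, do not work the jar's dispenser, and leave everything else on the worktop where it stands.

Things in the scene. Friction and masses are not known exactly. Their poses are not given: they have to be found in the camera images.
- tin_rack: white sheet-steel tin dispenser fixed to the worktop, 370 mm long (x), 98 wide (y), 148 tall at its two pivot posts. Origin under its middle, at worktop height; +x points downhill, from paddle to catch tray. Chute 68 wide inside, x = -115 to 75, its floor (dark lining) falling from 78 to 47. A rocker runs lengthwise above it on a crosswise axle at x = -40, z = 140
- jar_rack: white sheet-steel jar dispenser fixed to the worktop, 370 mm long (x), 128 wide (y), 148 tall at its two pivot posts. Origin under its middle, at worktop height; +x points downhill, from paddle to catch tray. Chute 98 wide inside, x = -115 to 75, its floor (dark lining) falling from 78 to 47. A rocker runs lengthwise above it on a crosswise axle at x = -40, z = 140
- tin_paddle (a point): centre of the top face of the wooden press paddle of the tin dispenser, on the rocker's uphill end (moves with it); 56 mm (rack x) x 44 (y) x 10 thick, flat, 146 above the worktop at rest, 127 from the axle, only the 6 mm base plate under it. Right down it has dropped about 67, swung about 15 towards the axle and leans 0.55 rad
- jar_paddle (a point): centre of the top face of the wooden press paddle of the jar dispenser, on the rocker's uphill end (moves with it); 56 mm (rack x) x 44 (y) x 10 thick, flat, 146 above the worktop at rest, 127 from the axle, only the 6 mm base plate under it. Right down it has dropped about 67, swung about 15 towards the axle and leans 0.55 rad
- tin_rocker (a joint): rocker of the tin dispenser, rad: 0 = at rest, gate shut; grows to 0.55 (stop) as the paddle goes down. Its gate, a white plate 32 mm high on a strap, hangs across the chute at rack x = 55, lower edge 62 above the worktop, and rises about 60. A spring shuts it again when let go; pressing in the middle of the paddle takes about 2 N at first, 4 N when right down. The gate clears the tin at about 0.4 rad; press it right down, past 0.5.
- jar_rocker (a joint): rocker of the jar dispenser, rad: 0 = at rest, gate shut; grows to 0.55 (stop) as the paddle goes down. Its gate, a white plate 32 mm high on a strap, hangs across the chute at rack x = 55, lower edge 62 above the worktop, and rises about 60. To be left alone.
- tin: plain metal food tin, 56 diameter, 62 long, lying crosswise in the chute against the gate of the narrower dispenser; origin at its centre, y along its length (x and z turn as it rolls). The catch tray, below the chute's lower end, is 92 long inside (x = 76 to 168 of the tin rack), its rubber floor 9 high, its walls 46 to 52 high; a tin resting in it has its centre 37 above the worktop
- jar: glass jar with metal lid, 44 diameter, 92 long, lying crosswise in the chute of the wider dispenser; origin at its centre, y along its length
- mill: dark turned-wood pepper mill (mm): 52 wide, 145 tall; bystander, origin under its base
- spice: upright glass spice jar with black lid (mm): 48 diameter, 85 tall; bystander, origin under its base
- mug: white mug (mm): 80 diameter, 90 tall; bystander, origin under its base
- bowl: blue bowl (mm): 130 diameter, 55 tall; bystander, origin under its base
- can: upright food can (mm): 72 diameter, 100 tall; bystander, origin under its base
- carton: cardboard packet (mm): 50 x 90 x 120 tall; bystander, origin under its base
- spoon: wooden spoon lying flat (mm): about 200 long; bystander, origin under its base

How it is judged:
By the outcome, as a careful person would: the job done as asked, in the order asked, and still so for the second after the job is handed in, with the robot touching nothing.
It also fails if it takes over 42 s, if anything falls off the work surface, if the arm or the gripper's body presses on something with over 40 N, if the wrist force passes 120 N, or if a joint passes its speed limit or range.

## Working session

There is one attempt and no reset: what is moved stays moved. The work goes in short steps, Python scripts to look and compute and a tool call to move; the robot and the scene stay as the last step left them, time stands still between calls to the robot, and variables do not carry over. Pictures are saved under pics/ and viewed, about 8 in all and at most 12, crops included, and the job is handed in when it is done.

Besides the shell and the picture viewer there is one more tool, called after "Emit:" as name(argument=value, ...), one argument or row to a line, values as JSON. send_rows: Moves the arm, as the interface text tells. Its arguments: {"type":"object","properties":{"targets":{"type":"string"}},"required":["targets"]}

```bash
mkdir -p pics; python3 - <<'E'
from cell import sensors,cams,r
import cv2,numpy as np
o=sensors.get_obs();print(o['t'],o['tool_pos'],o['tool_rot'],o['opening'])
for n in("scene","side"):
    cv2.imwrite(f"pics/{n}1.png",cv2.resize(cams.grab_frame(n)[:,:,::-1],(800,600),interpolation=cv2.INTER_CUBIC))
    c=cams.calibration(n);print(n,np.round(c['K'],1).tolist(),np.round(c['extrinsics'],3).tolist())
print(np.round(cams.calibration("wrist")['mount'],3).tolist())
E
```

```text
0.0 [ 6.49806379e+02 -1.83139208e-02  4.03673238e+02] [3.14150311e+00 1.88536753e-03 6.88712868e-05] 87.08275230055652
scene [[347.3, 0.0, 252.3], [0.0, 347.3, 185.4], [0.0, 0.0, 1.0]] [[0.341, 0.94, -0.016, -183.49], [0.758, -0.285, -0.587, -360.895], [-0.556, 0.188, -0.809, 1559.556], [0.0, 0.0, 0.0, 1.0]]
side [[356.8, 0.0, 262.0], [0.0, 356.8, 197.3], [0.0, 0.0, 1.0]] [[-0.963, -0.271, 0.016, 550.223], [-0.216, 0.732, -0.646, 204.357], [0.164, -0.626, -0.763, 975.769], [0.0, 0.0, 0.0, 1.0]]
[[1.0, -0.0, -0.0, -0.765], [0.0, 0.97, 0.244, -66.984], [0.0, -0.244, 0.97, 19.954], [0.0, 0.0, 0.0, 1.0]]
```

View pics/scene1.png

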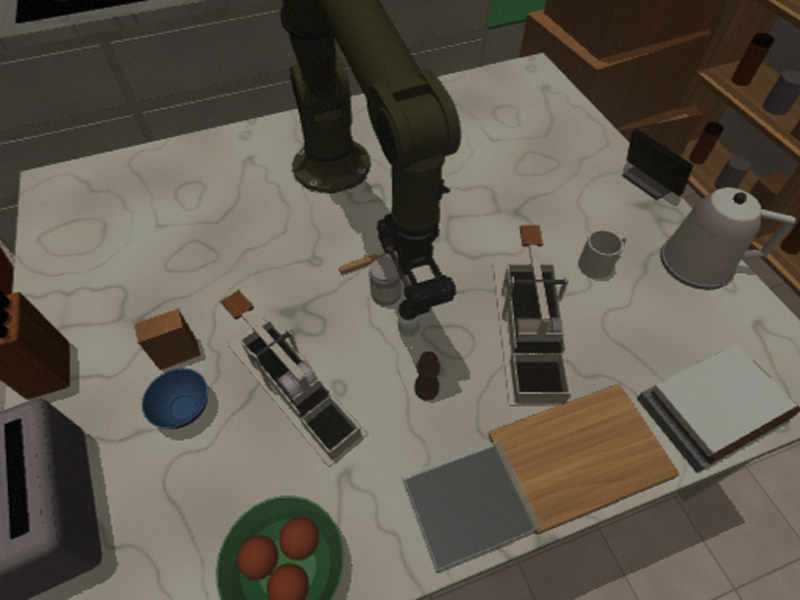

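View pics/side1.png

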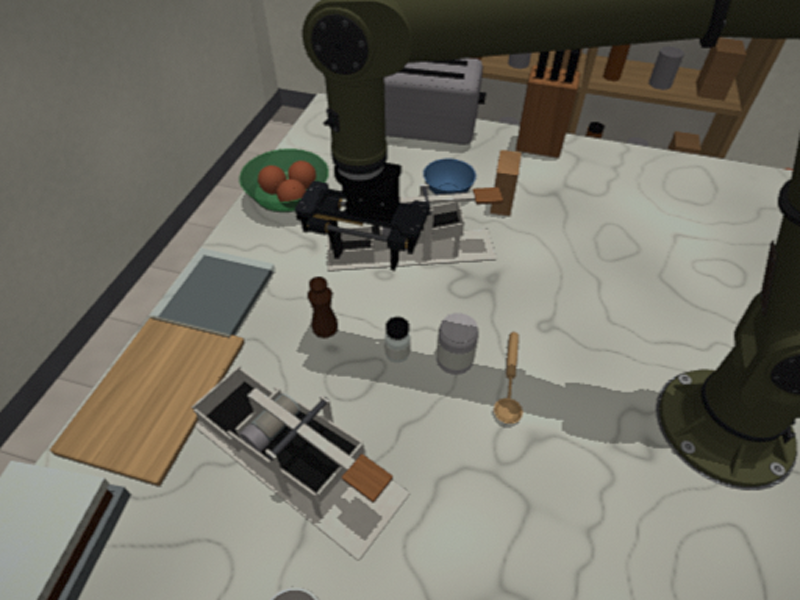

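The scene view shows two racks: the left paddle is at about (237,304) and the right one at (531,235), in 800-px coordinates. The side view shows the right rack's paddle at about (368,478) and the left rack's at (488,196).

```bash
cat > h.py <<'E'
import numpy as np
from cell import sensors,cams,r
def ray(n,u,v,z,s=0.64):
    c=cams.calibration(n);K=c['K'];E=np.array(c['extrinsics'])
    d=E[:3,:3].T@np.linalg.inv(K)@[u*s,v*s,1];o=-E[:3,:3].T@E[:3,3]
    return (o+d*(z-o[2])/d[2]).round(1)
E
python3 - <<'E'
from h import *
for n,l,u,v,z in [("scene","padL",237,304,146),("scene","padR",531,235,146),("side","padR",368,478,146),("side","padL",488,196,146),
 ("scene","L base dn corner",330,463,3),("scene","L base dn corner2",367,433,3),("scene","R dn1",510,403,3),("scene","R dn2",569,401,3),
 ("scene","L post a",249,339,140),("scene","L post b",289,327,140),("scene","R post a",506,289,140),("scene","R post b",565,282,140),("side","R post a",280,463,140),("side","R post b",326,403,140),
 ("side","R up1",360,557,3),("side","R up2",408,490,3),("scene","R upL",494,265,3)]: print(n,l,ray(n,u,v,z)[:2])
import cv2
im=cams.grab_frame("scene")[:,:,::-1]
a=cv2.resize(im[175:300,135:240],None,fx=3.7,fy=3.7,interpolation=2);b=cv2.resize(im[135:260,305:375],None,fx=3.7,fy=3.7,interpolation=2)
cv2.imwrite("pics/c.png",np.hstack([a,b]));print(a.shape)
E
```

```text
scene padL [ 505.3 -324.5]
scene padR [550.  318.7]
side padR [541.4 322.1]
side padL [ 496.  -319.1]
scene L base dn corner [ 831.1 -238.6]
scene L base dn corner2 [ 798.8 -152.5]
scene R dn1 [840.2 143.9]
scene R dn2 [878.4 259.4]
scene L post a [ 591.6 -318.1]
scene L post b [ 592.1 -238.4]
scene R post a [659.1 203.4]
scene R post b [686.  325.7]
side R post a [665.9 332.8]
side R post b [639.6 226.3]
side R up1 [539.5 383.6]
side R up2 [499.1 266.4]
scene R upL [501.4 273.5]
(462, 388, 3)
```

View pics/c.png

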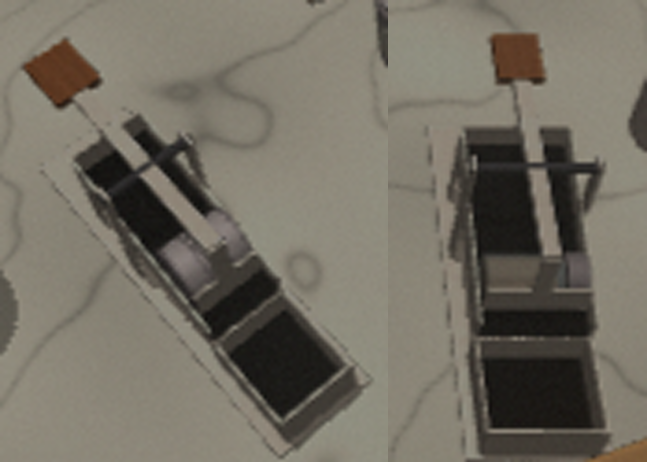

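The left rack's base measures about 93 mm wide and the right one's about 121 mm, so the left is the tin rack (98) with the fat tin against its gate. Its yaw is about 0.37 rad and its paddle is near (501,-322). I'll go above it with the fingers closing and the jaw axis across the rack.

Emit:
send_rows(
  targets="-0.018 0.038 0 8 0; -0.036 0.077 0 16 0; -0.055 0.118 0 25 0; -0.074 0.160 0 34 0; -0.093 0.202 0 43 0; -0.112 0.243 0 52 0; -0.130 0.283 0 60 0; -0.148 0.322 0 69 0; -0.148 0.322 0 69 0; -0.148 0.322 0 69 0",
)

```text
t: 1.4
tool_pos: [502.2, -321.4, 403.8]
tool_rot: [3.141, 0.001, -1.203]
wrist_force: [0.2, 0.3, 0.2]
opening: 1.4
```

```bash
cat >> h.py <<'E'
from scipy.spatial.transform import Rotation as Ro
def wpose():
    o=sensors.get_obs();T=np.eye(4);T[:3,:3]=Ro.from_euler('xyz',o['tool_rot']).as_matrix();T[:3,3]=o['tool_pos'];return T
def wray(T,u,v,z,s=0.64):
    c=cams.calibration("wrist");C=T@np.array(c['mount']);d=C[:3,:3]@np.linalg.inv(c['K'])@[u*s,v*s,1];o=C[:3,3]
    return (o+d*(z-o[2])/d[2]).round(1)
E
python3 - <<'E'
from h import *;import cv2
T=wpose();im=cams.grab_frame("wrist");np.save("T1.npy",T)
cv2.imwrite("pics/w1.png",cv2.resize(im[:,:,::-1],(800,600),interpolation=2))
o=sensors.get_obs();print(o['t'],o['tool_pos'],o['tool_rot'],o['wrist_force'],o['opening'])
print("carton top",ray("scene",162,325,120))
E
```

```text
1.45 [ 502.60585594 -320.73403343  403.86338783] [ 3.14063342e+00  1.49487540e-03 -1.20169523e+00] [ 1.01517197  0.35922584 -0.27854826] 0.7580941130143354
carton top [ 483.1 -480.3  120. ]
```

View pics/w1.png

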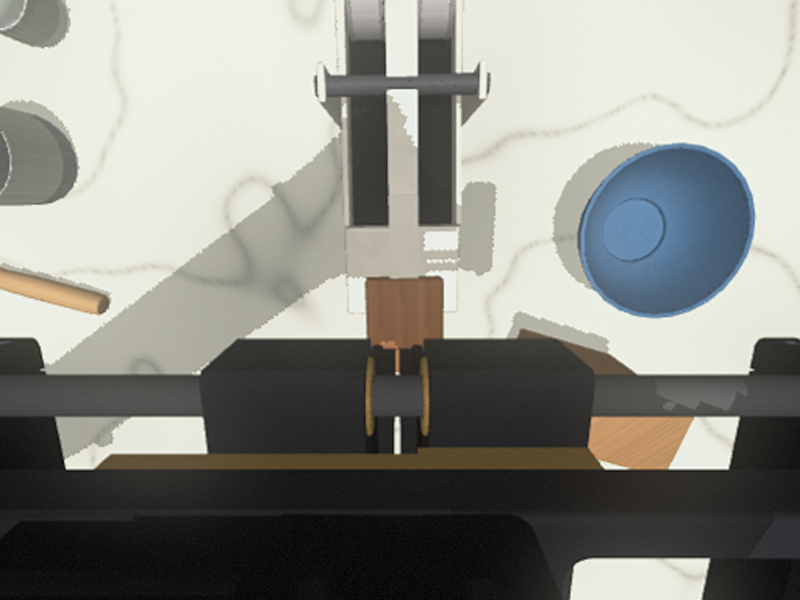

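The tool is well aligned with the rack. The paddle's near-axle edge runs (366..443, 278), the axle is at row 84 with its middle near 403, and the finger bodies stand at columns 370–425 over the paddle.

```bash
python3 - <<'E'
from h import *
T=np.load("T1.npy")
p=[wray(T,u,v,z) for u,v,z in[(366,278,146),(443,278,146),(325,84,140),(481,84,140)]];print(*p)
e=(p[0]+p[1])/2;a=(p[2]+p[3])/2;d=e-a;d[2]=0;print("edge-axle dist (99 expected)",np.linalg.norm(d),"edge w",np.linalg.norm(p[0]-p[1]))
print("uphill heading",np.arctan2(d[1],d[0]));u=d/np.linalg.norm(d);w=p[3]-p[2];n=np.array([-w[1],w[0]])/np.hypot(*w[:2]);print("axle normal",n)
for c in (e+28*u,a+127*u):
    print("paddle centre",c,"in tool",(np.linalg.inv(T)@[*c[:2],146,1])[:3].round(1))
E
```

```text
[ 517.4 -295.9  146. ] [ 532.6 -335.6  146. ] [ 602.8 -242.   140. ] [ 631.3 -316.2  140. ]
edge-axle dist (99 expected) 99.07787341278572 edge w 42.51035168050254
uphill heading -2.7626793779316645
axle normal [0.93350764 0.35855752]
paddle centre [ 498.98611909 -326.10750935  146.        ] in tool [  3.6   4.4 257.8]
paddle centre [ 499.05846872 -326.07870311  140.        ] in tool [  3.6   4.3 257.8]
```

The two independent estimates of the paddle centre agree: the edge-to-axle distance is 99.1 against 99 expected, and the edge width 42.5 against 44. I'll descend and press part of the way, following the arc.

Emit:
send_rows(
  targets="0.0036 0.007 0.030 0.5 0; 0.0036 0.007 0.060 0.5 0; 0.0036 0.007 0.072 0.5 0; 0.0036 0.007 0.082 0.5 0; 0.0036 0.006 0.092 0.5 0; 0.0036 0.004 0.102 0.5 0; 0.0036 0.002 0.112 0.5 0; 0.0036 -0.001 0.122 0.5 0; 0.0036 -0.003 0.128 0.5 0; 0.0036 -0.003 0.128 0.5 0",
)

```text
t: 2.7
tool_pos: [506.8, -322.9, 275.6]
tool_rot: [3.141, 0.001, -1.21]
wrist_force: [0.1, 0.7, 3.5]
opening: 0.4
```

Emit:
send_rows(
  targets="0 -0.002 0.004 0 0; 0 -0.004 0.008 0 0; 0 -0.005 0.011 0 0; 0 -0.005 0.011 0 0",
)

```text
t: 3.2
tool_pos: [511.6, -321.1, 265.2]
tool_rot: [3.141, 0.001, -1.21]
wrist_force: [-2.0, 2.9, 7.1]
opening: 0.1
```

```bash
python3 - <<'E'
from h import *;import cv2
T=wpose();w=cams.grab_frame("wrist")[:,:,::-1];s=cams.grab_frame("scene")[:,:,::-1]
o=sensors.get_obs();print(o['t'],o['tool_pos'],o['wrist_force'])
b=cv2.resize(s[165:305,130:250],(343,400),interpolation=2);cv2.imwrite("pics/p.png",np.hstack([cv2.resize(w[:300],(457,400)),b]))
E
```

```text
3.3 [ 511.52432147 -321.13469001  265.15091997] [-2.97391622  0.96549942  7.09831765]
```

View pics/p.png

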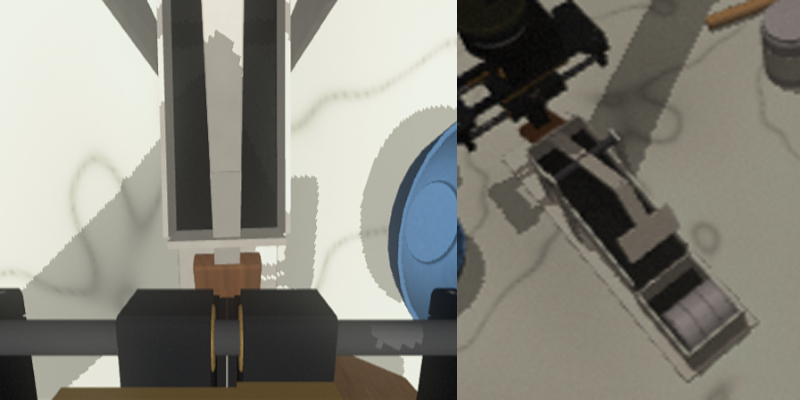

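The scene crop at right shows the gate fully lifted and the tin lying in the catch tray; the wrist view shows the paddle down under the fingertips. I'll push 2 mm more to confirm the stop and hold.

Emit:
send_rows(
  targets="0 0 0.002 0 0; 0 0 0.002 0 0; 0 0 0.002 0 0; 0 0 0.002 0 0; 0 0 0.002 0 0; 0 0 0.002 0 0; 0 0 0.002 0 0",
)

```text
t: 4.18
tool_pos: [511.6, -321.1, 264.7]
tool_rot: [-3.142, 0.001, -1.21]
wrist_force: [-3.4, 3.0, 12.0]
opening: 0.7
```

The force rose to 12 N for only 0.5 mm of travel, so the paddle is at the stop. I'll let it up back along the arc, without rushing.

Emit:
send_rows(
  targets="0 0.003 -0.008 0 0; 0 0.006 -0.018 0 0; 0 0.009 -0.028 0 0; 0 0.011 -0.038 0 0; 0 0.012 -0.048 0 0; 0 0.013 -0.058 0 0; 0 0.013 -0.070 0 0; 0 0.013 -0.100 0 0; 0 0.013 -0.140 0 0; 0 0.013 -0.140 0 0",
)

```text
t: 5.42
tool_pos: [500.5, -326.0, 408.7]
tool_rot: [-3.137, -0.004, -1.209]
wrist_force: [0.1, -1.3, -1.0]
opening: 0.1
```

```bash
python3 - <<'E'
from h import *;import cv2
w=cams.grab_frame("wrist")[:,:,::-1];s=cams.grab_frame("scene")[:,:,::-1];s2=cams.grab_frame("scene")[:,:,::-1]
o=sensors.get_obs();print(o['t'],o['tool_pos'],o['wrist_force'])
print(np.abs(s.astype(int)-s2).max())
b=cv2.resize(s[165:305,130:250],(343,400),interpolation=2);cv2.imwrite("pics/q.png",np.vstack([np.hstack([cv2.resize(w[:300],(457,400)),b])]))
E
```

```text
5.575 [ 499.51722794 -325.34696602  403.8518515 ] [ 0.08821375 -0.35232026  0.76489321]
68
```

View pics/q.png

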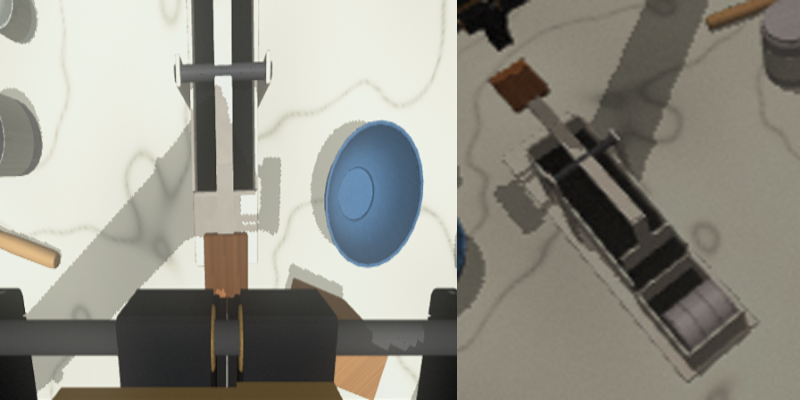

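The paddle is back up and level, the gate is shut, the tin lies in the tray, the bystanders in view haven't moved and the tool is clear. I'm handing in.

```bash
python3 -c "
from cell import r
print(r.hand_in())"
```

```text
the job is handed in; nothing more can be done
None
```

The tin is out: I pressed the tin dispenser's paddle down to its stop with the closed fingertips and let it up slowly, and I handed the job in at about 5.6 s.

- **Which dispenser:** I identified the tin rack by its width. It measured about 93 mm (98 given), against about 121 mm (128 given) for the jar rack.
- **Pressing:** at the bottom the upward force rose from 7 to 12 N for only 0.5 mm of extra travel, so the paddle was at its stop. The picture showed the gate lifted and the tin already in the tray. I held the paddle down for about a second more.
- **Last checks:** the final pictures show the tin in the catch tray, the paddle up and the gate shut. The fingertips are about 75 mm above the paddle and the wrist force is near zero. The bowl, carton, can and spoon in view looked unmoved.
- **Limits of the checks:** I read the rocker's position from pictures and force, not measured it. I did not look at the jar dispenser or the things near it again, but the arm never went near them after the start. Two scene pictures taken one after the other still differed in some pixels. I took that to be the arm settling and did not look into it.

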